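# Lock the castle nut of a screen's swivel foot

### The job

Tighten the castle nut on the screen's swivel foot (clockwise from above): it runs loosely at first, until you feel it come up snug. From there carry on tightening only to the next slot that lines up with the cross hole in the spindle, not past it and not turned back, then gently push the orange-knobbed cross pin through slot and hole until its knob rests against the nut, let go of it, and leave the other things on the bench alone.

Things in the scene. Friction and masses are not known exactly. Their poses are not given: they have to be found in the camera images.
- nut: steel castle nut on an upright spindle; origin on the axis at its underside, 44 mm above the bench, z up. Clockwise from above tightens. Loose at first (0.04 N m); after 0.25 to 1.5 rad, not shown by any reading, it comes up snug and then turns against 0.6 N m (some 0.2 N m is still felt when the hand stops), staying where left; turned back, it is loose.
- nut_hex (a point): centre of the nut's hexagon (46 mm across flats, 20 mm high), on the axis, 10 mm above its underside: grip here on two opposite flats. Below it are only a 40 mm washer and a 36 mm hub, 24 mm high in all to the foot's 60 mm boss (8 mm high), so fingers may reach 20 mm below the nut. The foot: black disc, 170 mm across, 12 mm thick, fixed.
- nut_crown (a point): centre of the nut's crown, on the axis, 28 mm above its underside. Crown: 42 mm diameter, 16 mm high, cut through by six like slots 9 mm wide, every 60 degrees, each over the middle of a flat; x axis along one of the slots. The right slot position comes 0.25 to 0.9 rad after snug; the one before it comes at least 0.15 rad before snug, while still loose, and is wrong.
- nut_mark (a point): red paint dot on top of one crown tooth, 16 mm from the axis, 36 mm above the nut's underside; it only shows how the nut turns and does not mark the right slot
- spring_washer (a point): centre of the conical brass spring washer below the nut, 36 mm above the bench at the start, on the nut's axis. It does not turn; once the nut is snug, further tightening squeezes it down by only 1 mm per radian (far less than readings or pictures show: go by the torque).
- thrust_ring (a point): centre of the thin grey thrust ring on the hub, on the nut's axis, turning with the nut. It lies 31 mm above the bench while the nut is snug or tighter and stands 0.6 mm higher per radian that the nut is short of snug or turned back: again far too little for readings or pictures.
- hole (a point): centre of the cross hole through the spindle, on the nut's axis, 72 mm above the bench (mid-height of the slots). x axis along the hole, level; the pin may go in from either end. Hole 9 mm wide, 9 mm high.
- spindle: fixed spindle, 22 mm diameter, ending 13 mm above the hole's centre; origin on its axis at the nut's underside, x axis along the cross hole. A yellow stripe on its top runs along the hole. It never turns.
- pin: loose cross pin, about 70 g: orange knob and steel shank; origin under the knob's centre, x along the shank. Pressing it on nut or spindle with 20 N or more damages it.
- pin_knob (a point): centre of the pin's knob, a block 32 mm long (x), 16 mm wide (y), 24 mm high, standing on the bench (centre 12 mm up): grip it across the 16 mm. The shank, 6 mm diameter, leaves the front face 16 mm ahead, level with this centre. Fully home, the knob's face rests on a flat of the nut, this centre 39 mm from the nut's axis.
- pin_tip (a point): round tip of the pin's shank, 75 mm ahead (x) of the knob's centre
- remote: black remote control 150 x 44 x 16 mm lying loose on the bench, origin under its centre, long side along x; leave it alone
- solvent_can: closed metal can, 60 mm diameter, 130 mm high, standing loose, origin under its centre; leave it alone
- screwdriver: red-handled screwdriver lying loose along its x axis; leave it alone
Things that resemble listed ones, but are neither listed nor needed, are in the scene too. What is meant by the part that bears nut is not pink, and is the larger of those in its own colour.

How it is judged:
By the outcome, as a careful person would: the job done as asked, in the order asked, and still so for the second after the job is handed in, with the robot touching nothing.
It also fails if it takes over 72 s, if anything falls off the work surface, if the arm or the gripper's body presses on something with over 40 N, if the wrist force passes 120 N, or if a joint passes its speed limit or range.

### The arm

A 6-joint arm with a two-finger parallel gripper is mounted at the origin on the work surface. World frame = base frame: x ahead of the robot, y to its left, z up, the work surface at z = 0. Lengths are in m, angles in degrees, forces in N, time in s.
With the tool pointing down it reaches from about 0.325 to 0.775 m from the base axis. Payload 5.5 kg.
Tool frame: the origin (TCP) lies at the centre of the arm's flange, where the gripper is bolted on; the fingertips stand 182 mm ahead of it and the grasp point (between the pads) lies 163 mm ahead of it; z points along the fingers, y is the direction in which the jaws open and shut (so a half turn about z gives the same grasp; the last joint's range is limited). The gripper opens to 88 mm and grips with 3 to 60 N. Pads are 20 mm wide; open, the fingers measure 115 mm over their backs; the gripper's body (75 mm by 178 mm) begins 61 mm behind the grasp point.
Start: joints at [71.866, 5.22, 70.514, -0, 104.267, -3.249], TCP at [0.154, 0.58, 0.405] pointing down, gripper open.
Joint ranges: [-164.24, 164.24], [-49.07, 125.15], [9.68, 141.18], [-86.29, 266.29], [3.28, 154.24], [-151.56, 151.56]. Speed limits (degrees/s): [147.25, 147.25, 172.46, 180, 180, 180].

### API

Orientations are given as [roll, pitch, yaw] about the fixed x, y, z axes, in that order (R = Rz(yaw) Ry(pitch) Rx(roll)).
In Python, from station import r gives the robot as it stands. The module is installed in compiled form; this text tells all that it offers. Calls block until the motion is done:
- r.reach(position, orientation): joint-space move of the TCP to a pose.
- r.servo_line(position, rotation=None, speed=0.15): straight line of the TCP; rotation=None keeps the orientation; speed is the mean speed in m/s.
- r.move_joints(angles): joint-space move.
- r.let_go() and r.grab(squeeze=None): open the fingers fully, or close them until they stop; squeeze is the grip in N (None keeps the last).
- r.wait(seconds).
- r.inverse_kinematics(position, orientation): joint angles nearest the present ones, or None.
- r.sense(): the state.
- r.snapshot(name): name is "scene" or "top" or "wrist"; returns a dict with "frame" (420x560x3 uint8, red, green, blue), "fx", "fy", "cx", "cy" (pixels), "dist_coeffs" ([k1, k2, p1, p2, k3] as OpenCV has them; the pictures are not rectified), "R" (3x3) and "t" (3): a world point X has camera coordinates R X + t. Camera axes: x right, y down, z forward; pixel columns grow to the right and rows downward; lengths in m; the calibration is good to about 2 mm. A picture is of the moment at which its call begins. There is no depth.
A pose or a line that the arm cannot do raises r.IKError and nothing moves.
- r.hand_in(): hands the job in, once; it reports no verdict.
The state is a dict: "clock": time; "joints": joint angles; "joint_vel": joint speeds; "joint_torque": joint torques, N m; "tcp_pos": TCP position; "orientation": TCP orientation; "contact_force": force on the tool from outside, world axes, zero at the start; "torque": the same for the moment, N m; "opening": finger opening in m.
Only numpy, scipy, OpenCV 4.12 (cv2) and the standard library are available. Lean on these libraries where they do the work, as an engineer would, in place of code of your own. Each camera call takes 0.05 s, during which the arm holds its last target.

## Working session

There is one attempt and no reset: what is moved stays moved. The work goes in short steps, each a Python script; the robot and the scene stay as the last script left them, time stands still between calls to the robot, and variables do not carry over. Pictures are saved under pics/ and viewed, and the job is handed in when it is done.

```bash
mkdir -p pics; cat > h.py <<'E'
import numpy as np, cv2
from station import r
def snap(cam,name):
    s=r.snapshot(cam); cv2.imwrite(f'pics/{name}.png',s['frame'][:,:,::-1]); np.save(f'pics/{name}.npy',s,allow_pickle=True); return s
def load(name): return np.load(f'pics/{name}.npy',allow_pickle=True).item()
def K(s): return np.array([[s['fx'],0,s['cx']],[0,s['fy'],s['cy']],[0,0,1.]])
def ray(s,uv):
    p=cv2.undistortPoints(np.array([[uv]],float),K(s),np.array(s['dist_coeffs'],float))[0,0]
    R=np.array(s['R']);t=np.array(s['t']); return -R.T@t, R.T@np.array([p[0],p[1],1])
def onz(s,uv,z):
    o,d=ray(s,uv); return o+d*(z-o[2])/d[2]
def proj(s,X):
    R=np.array(s['R']); return cv2.projectPoints(np.atleast_2d(np.array(X,float)),cv2.Rodrigues(R)[0],np.array(s['t'],float),K(s),np.array(s['dist_coeffs'],float))[0][:,0]
def crop(name,x0,y0,x1,y1,k,out):
    f=cv2.imread(f'pics/{name}.png')[y0:y1,x0:x1]; cv2.imwrite(f'pics/{out}.png',cv2.resize(f,None,fx=k,fy=k,interpolation=cv2.INTER_CUBIC))
E
python3 - <<'E'
from h import *
for c in ('scene','top','wrist'):
    s=snap(c,c+'0'); print(c,s['fx'],s['dist_coeffs'],(-np.array(s['R']).T@s['t']).round(3))
print(r.sense())
E
```

```text
scene 442.99586139345587 [-0.1322678  0.         0.         0.         0.       ] [ 1.242 -0.048  0.708]
top 428.49845345035004 [0.01445022 0.         0.         0.         0.        ] [ 0.439 -0.     0.95 ]
wrist 332.6914674965253 [-0.0348724  0.         0.         0.         0.       ] [0.09  0.596 0.384]
{'clock': 0.15, 'joints': array([ 7.18672771e+01,  5.25469242e+00,  7.05642913e+01,  6.96310581e-04,
        1.04266675e+02, -3.24999767e+00]), 'joint_vel': array([ 0.04351431, -0.05037013, -0.20353281, -0.02923541,  0.07888666,
       -0.01902694]), 'joint_torque': array([ 1.84180295e-03, -4.47046494e+01, -4.06907880e+01,  6.99501392e-02,
        2.74767168e-02, -1.03559512e-04]), 'tcp_pos': array([0.15413604, 0.57992343, 0.40376796]), 'orientation': array([-1.79914517e+02, -5.53022505e-03,  1.65117442e+02]), 'contact_force': array([ 0.15854555, -0.1523146 ,  0.92888446]), 'torque': array([ 0.02569429,  0.01912011, -0.03521006]), 'opening': 0.08779218340574461}
```

View pics/scene0.png

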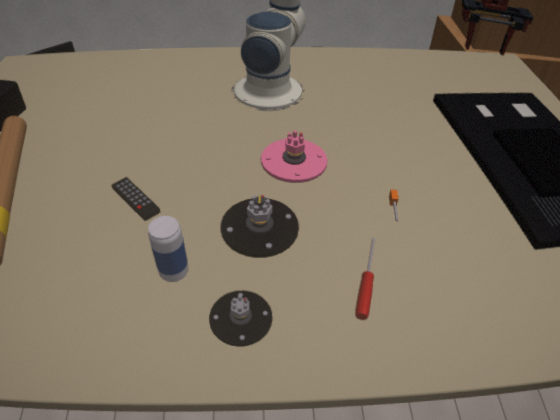

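View pics/top0.png

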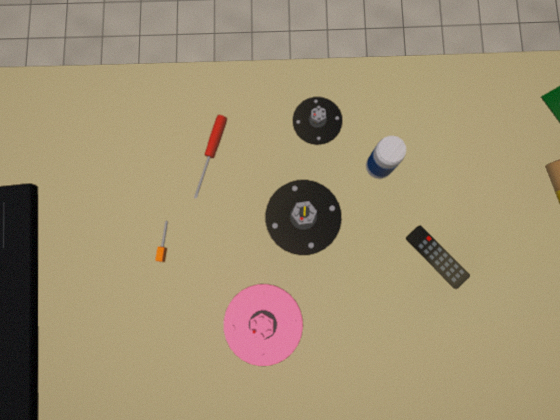

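View pics/wrist0.png

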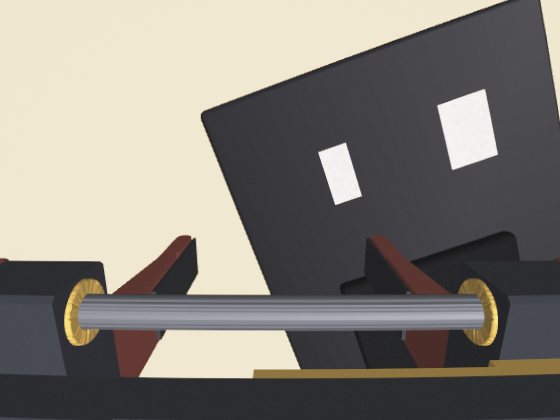

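The candidates in the top view are the large black foot at (303,216), the small black foot at (317,120) and the pink foot at (263,325). By the description I choose the larger black one at (303,216), which is (260,225) in the scene view. There is only one orange pin, at (162,250). Next I'll measure and take the close crop.

```bash
python3 - <<'E'
from h import *
s=load('top0'); f=s['frame'].astype(int); hsv=cv2.cvtColor(s['frame'],cv2.COLOR_RGB2HSV)
def blob(m,roi):
    M=np.zeros(m.shape,np.uint8); x0,y0,x1,y1=roi; M[y0:y1,x0:x1]=m[y0:y1,x0:x1]
    cs,_=cv2.findContours(M,cv2.RETR_EXTERNAL,cv2.CHAIN_APPROX_NONE); return max(cs,key=cv2.contourArea)
dark=(hsv[...,2]<90).astype(np.uint8)
for n,roi in (('big',(255,170,352,264)),('small',(285,88,350,152))):
    c=blob(dark,roi); e=cv2.fitEllipse(c)
    pts=np.array([onz(s,p[0],0.012)[:2] for p in c.astype(float)]); (cx,cy),rad=cv2.minEnclosingCircle(pts.astype(np.float32))
    print(n,e,'world',cx,cy,'diam',2*rad)
org=((hsv[...,0]<20)&(hsv[...,0]>6)&(hsv[...,1]>190)&(hsv[...,2]>120)).astype(np.uint8)
c=blob(org,(140,230,180,275)); print('knob',cv2.minAreaRect(c),onz(s,cv2.minAreaRect(c)[0],0.024))
crop('top0',140,210,190,275,8,'c_pin'); crop('top0',263,176,343,256,7,'c_nut')
crop('scene0',215,180,305,260,7,'c_nuts')
E
```

```text
big ((302.97698974609375, 217.00076293945312), (73.99737548828125, 74.67803955078125), 111.66705322265625) world 0.5833684206008911 -0.03546292334794998 diam 0.16806460916996002
small ((317.0266418457031, 120.35330963134766), (46.61380386352539, 48.36014175415039), 91.52291107177734) world 0.8061659932136536 -0.0743955671787262 diam 0.114470474421978
knob ((159.82432556152344, 253.55404663085938), (6.740358352661133, 13.97391414642334), 9.462321281433105) [0.50695288 0.27684822 0.024     ]
```

View pics/c_nut.png

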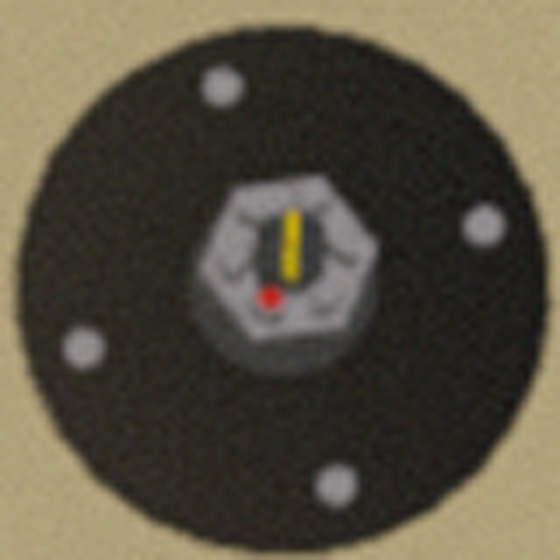

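View pics/c_nuts.png

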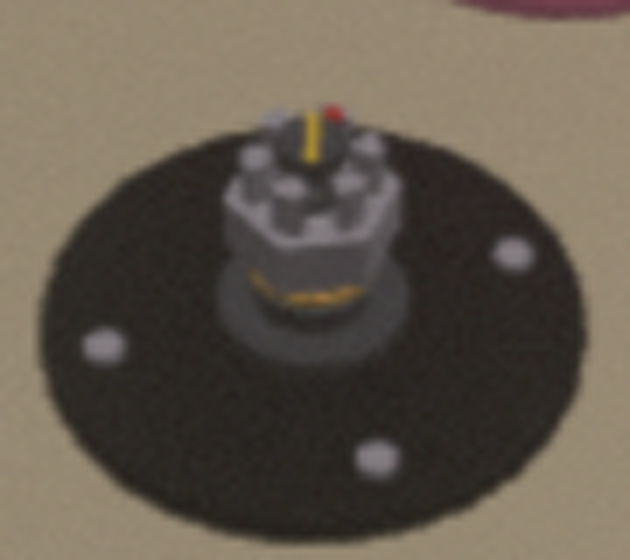

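View pics/c_pin.png

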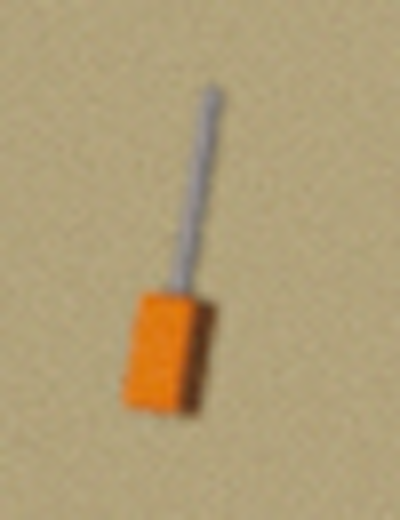

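The chosen foot measures 168 mm across at (0.583,-0.035), which matches the given 170 mm; the small black one is 114 mm and the other is pink. In the crop the slots are about 8° anticlockwise of the yellow stripe. Now a close wrist view of the nut.

```bash
python3 - <<'E'
from h import *
psi=155.5;a=np.radians(psi);n=np.array([.5834,-.0355])
p=n+0.05*-np.array([np.cos(a),np.sin(a)])
r.reach([p[0],p[1],0.335],[180,0,psi]); q=r.sense();print(q['clock'],q['tcp_pos'],q['orientation'],q['joints'].round(1))
s=snap('wrist','w1');print(np.array(s['R']).round(3),(-np.array(s['R']).T@s['t']).round(4)); print(proj(s,[[*n,.08]]))
snap('top','t1')
E
```

```text
2.9583 [ 0.62895839 -0.05530817  0.33518372] [1.79983110e+02 1.04262759e-02 1.55574511e+02] [ -8.1   9.9  72.5   0.   97.6 -73.7]
[[ 0.414  0.91  -0.   ]
 [ 0.883 -0.401  0.243]
 [ 0.221 -0.101 -0.97 ]] [ 0.5688 -0.0285  0.3156]
[[280.40340988 148.81913328]]
```

View pics/w1.png

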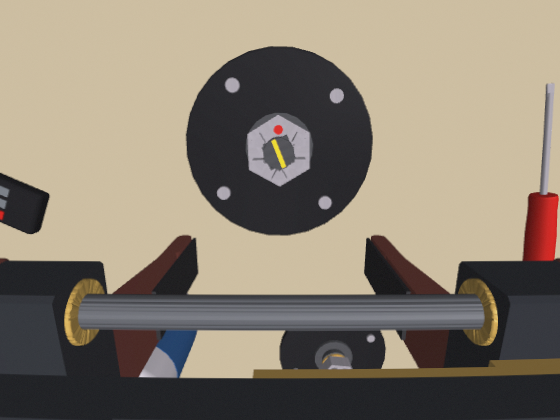

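The wrist view shows the nut at (279,150), the red dot at (278,129) and the stripe at (279,153). Next I'll measure the axis, stripe, dot and hex flats.

```bash
cat >> h.py <<'E'
def ang(v): return np.degrees(np.arctan2(v[1],v[0]))
def biggest(m):
    cs,_=cv2.findContours(m.astype(np.uint8),cv2.RETR_EXTERNAL,cv2.CHAIN_APPROX_NONE); return max(cs,key=cv2.contourArea)
def nutmeas(s,guess,zd=0.080,foot=True):
    hsv=cv2.cvtColor(s['frame'],cv2.COLOR_RGB2HSV); H,S,V=cv2.split(hsv)
    u,v=proj(s,[[*guess,.08]])[0].astype(int); W=np.zeros(H.shape,bool); W[max(v-40,0):v+40,u-40:u+40]=1
    out={}
    y=W&(abs(H.astype(int)-28)<7)&(S>150)&(V>120)
    pts=np.argwhere(y)[:,::-1].astype(float); P=np.array([onz(s,p,.085)[:2] for p in pts])
    c=P.mean(0); w,E=np.linalg.eigh(np.cov((P-c).T)); d=E[:,1]; d=d*np.sign(d[0])
    out['stripe_c']=c; out['stripe_ang']=ang(d)
    rd=W&((H<6)|(H>174))&(S>150)&(V>100)
    if rd.sum()>3:
        p=np.argwhere(rd)[:,::-1].mean(0); D=onz(s,p,zd)[:2]; out['dot']=D; out['dot_ang']=ang(D-c); out['dot_r']=np.linalg.norm(D-c)
    return out
E
python3 - <<'E'
from h import *
s=load('w1'); n=np.array([.5834,-.0355]); print(nutmeas(s,n))
hsv=cv2.cvtColor(s['frame'],cv2.COLOR_RGB2HSV);V=hsv[...,2]
m=np.zeros(V.shape,bool); m[40:240,180:380]=V[40:240,180:380]<110
c=biggest(m); P=np.array([onz(s,p[0],.012)[:2] for p in c.astype(float)],np.float32); print('foot',cv2.minEnclosingCircle(P), cv2.fitEllipse(P))
# hex top: bright steel
k=(hsv[...,1]<50)&(V>120); w=np.zeros(V.shape,bool); w[105:195,235:325]=k[105:195,235:325]
w=cv2.morphologyEx(w.astype(np.uint8),cv2.MORPH_CLOSE,np.ones((15,15)))
c=cv2.convexHull(biggest(w)); a=cv2.approxPolyDP(c,5,True)[:,0].astype(float); print(a)
Q=np.array([onz(s,p,.064)[:2] for p in a]); print('hex centre',Q.mean(0))
for i in range(len(Q)):
    e=Q[(i+1)%len(Q)]-Q[i]; print(np.linalg.norm(e).round(4),ang(e).round(1), (ang(e)+90)%60)
crop('w1',235,105,325,195,7,'c_w1')
E
```

```text
{'stripe_c': array([ 0.58517312, -0.03797298]), 'stripe_ang': np.float64(-2.5902277115600794), 'dot': array([ 0.57048349, -0.03158369]), 'dot_ang': np.float64(156.49325629907648), 'dot_r': np.float64(0.01601898711886749)}
foot ((0.5848827958106995, -0.03768603503704071), 0.08407911658287048) ((0.5848720073699951, -0.0377940870821476), (0.16657547652721405, 0.16673016548156738), 133.764892578125)
[[276. 115.]
 [309. 133.]
 [309. 167.]
 [280. 185.]
 [249. 169.]
 [247. 134.]]
hex centre [ 0.58514944 -0.03801569]
0.0275 37.7 7.717020733524663
0.0252 -23.3 6.684886442432457
0.0259 -82.3 7.741264886863036
0.0265 -142.1 7.93049828043101
0.026 157.6 7.564434663540197
0.0254 97.8 7.842157105718769
```

View pics/c_w1.png

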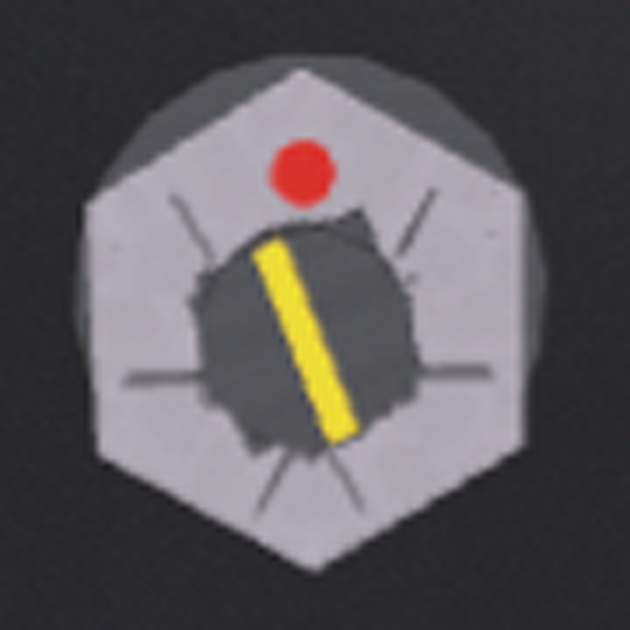

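The axis is (0.585,-0.038) by stripe, hex and foot, all in agreement and within 2.5 mm of the top view. The slots lie at about 7° and the stripe at -2.6°, so alignments come after about 9.5°, 69.5° and 129.5° clockwise. Gripping now.

```bash
python3 - <<'E'
from h import *
n=[.5847,-.0373]
r.reach([*n,.30],[180,0,157])
r.servo_line([*n,.217],speed=.12); q=r.sense(); print(q['clock'],q['contact_force'].round(2),q['torque'].round(3),q['joints'].round(2))
r.grab(50); r.wait(.2); q=r.sense(); print(q['clock'],q['opening'],q['contact_force'].round(2),q['torque'].round(3),q['tcp_pos'].round(4),q['orientation'].round(2),q['joints'].round(2),q['joint_torque'].round(3))
E
```

```text
4.25 [ 0.46  0.47 -0.07] [-0.045  0.017  0.   ] [ -6.98   5.62  89.11   0.    85.18 -73.97]
5.175 0.04539342455524533 [-0.19  2.02  0.78] [ 0.268 -0.073 -0.047] [ 0.5847 -0.0371  0.2171] [179.97   0.   157.01] [-6.960e+00  5.630e+00  8.920e+01  3.000e-02  8.516e+01 -7.398e+01] [-1.1960e+00 -4.3289e+01 -3.8917e+01 -6.6500e-01  1.6800e-01 -1.6000e-02]
```

```bash
python3 - <<'E'
from h import *
import json
q0=r.sense()['joints'].copy(); json.dump(list(q0),open('q0.json','w'))
for d in [6,12,17,22,27,32,37,42,47,52]:
    q=q0.copy(); q[5]+=d; r.move_joints(list(q)); s=r.sense()
    print(d,round(s['clock'],2),'Tz',s['torque'][2].round(3),'j6',s['joint_torque'][5].round(3),'F',s['contact_force'].round(1),'j6pos',(s['joints'][5]-q0[5]).round(2),s['opening'].round(4))
    if abs(s['torque'][2])>.15 : break
E
```

```text
Traceback (most recent call last):
AttributeError: 'float' object has no attribute 'round'
```

```bash
cat > turn.py <<'E'
from h import *
import json,sys
q0=np.array(json.load(open('q0.json')))
thr=float(sys.argv[1])
for d in map(float,sys.argv[2:]):
    q=q0.copy(); q[5]+=d; r.move_joints(list(q)); s=r.sense()
    print(d,round(s['clock'],2),'Tz %.3f j6 %.3f'%(s['torque'][2],s['joint_torque'][5]),'F',np.round(s['contact_force'],1),'pos %.2f op %.4f'%(s['joints'][5]-q0[5],s['opening']))
    if abs(s['torque'][2])>thr: break
E
python3 turn.py .15 6 12 17 22 27 32 37 42 47 52
```

```text
6.0 5.67 Tz 0.022 j6 0.021 F [1.6 2.4 0.4] pos 5.92 op 0.0459
12.0 5.92 Tz 0.032 j6 0.341 F [-0.1  1.7 -0.4] pos 11.82 op 0.0457
17.0 6.17 Tz -0.023 j6 0.256 F [ 1.4  2.  -0.9] pos 16.75 op 0.0456
22.0 6.42 Tz -0.147 j6 0.251 F [ 1.9  2.5 -0.5] pos 21.73 op 0.0458
27.0 6.67 Tz -0.038 j6 0.214 F [ 2.3  3.7 -0.3] pos 26.73 op 0.0455
32.0 6.92 Tz -0.038 j6 0.181 F [ 3.   3.2 -0.1] pos 31.71 op 0.0458
37.0 7.17 Tz 0.033 j6 0.228 F [ 3.6  4.6 -1.5] pos 36.70 op 0.0460
42.0 7.42 Tz 0.054 j6 0.241 F [ 4.3  4.1 -1.2] pos 41.70 op 0.0457
47.0 7.67 Tz 0.101 j6 0.243 F [ 4.1  5.  -1. ] pos 46.70 op 0.0453
52.0 7.92 Tz 0.025 j6 0.244 F [ 5.3  4.3 -1.4] pos 51.70 op 0.0456
```

```bash
cat > avg.py <<'E'
from h import *
def avg(n=8,dt=.03):
    T=[];J=[]
    for i in range(n):
        r.wait(dt); s=r.sense(); T.append(s['torque']);J.append(s['joint_torque'][5])
    T=np.array(T); return T[:,2].mean(),T[:,2].std(),np.mean(J),np.array(J).std(),s
if __name__=='__main__':
    a=avg(); print(a[:4],a[4]['clock'],a[4]['contact_force'].round(1),a[4]['joints'].round(2))
E
python3 avg.py
```

```text
(np.float64(0.07770583280286587), np.float64(0.012650375822530861), np.float64(0.06701229387545027), np.float64(0.019890132509472132)) 8.1917 [ 5.2  3.8 -2.2] [-6.950e+00  5.640e+00  8.919e+01  7.000e-02  8.511e+01 -2.229e+01]
```

Still loose at 52° (0.08 N m at rest). Continuing in small steps, averaging the torque each time.

```bash
cat > turn2.py <<'E'
from avg import *
import json,sys
q0=np.array(json.load(open('q0.json')))
thr=float(sys.argv[1])
for d in map(float,sys.argv[2:]):
    q=q0.copy(); q[5]+=d; r.move_joints(list(q)); a=avg(5,.03); s=a[4]
    print(d,'t %.2f Tz %.3f j6 %.3f'%(s['clock'],a[0],a[2]),'F',np.round(s['contact_force'],1),'pos %.2f op %.4f'%(s['joints'][5]-q0[5],s['opening']))
    if a[0]>thr: break
E
python3 turn2.py .17 56 59 62
```

```text
56.0 t 8.61 Tz 0.132 j6 0.150 F [ 4.8  3.9 -1.6] pos 55.67 op 0.0457
59.0 t 9.03 Tz 0.202 j6 0.247 F [ 4.5  2.9 -1.8] pos 58.67 op 0.0452
```

```bash
python3 - <<'E'
from avg import *
import json
q0=np.array(json.load(open('q0.json')))
for d in (62,65):
    q=q0.copy(); q[5]+=d; r.move_joints(list(q))
    for i in range(7):
        s=r.sense(); print(d,'%.3f Tz %.3f j6 %.3f pos %.2f'%(s['clock'],s['torque'][2],s['joint_torque'][5],s['joints'][5]-q0[5]),np.round(s['contact_force'],1)); r.wait(.03)
E
```

```text
62 9.275 Tz 0.267 j6 0.361 pos 61.68 [ 5.3  4.1 -2.2]
62 9.308 Tz 0.246 j6 0.286 pos 61.67 [ 4.6  4.7 -1.9]
62 9.342 Tz 0.268 j6 0.260 pos 61.66 [ 4.8  4.7 -1.5]
62 9.375 Tz 0.281 j6 0.252 pos 61.67 [ 5.7  5.  -2.4]
62 9.408 Tz 0.221 j6 0.250 pos 61.67 [ 4.9  4.  -2.8]
62 9.442 Tz 0.224 j6 0.250 pos 61.67 [ 5.   4.4 -2.1]
62 9.475 Tz 0.259 j6 0.250 pos 61.67 [ 6.   3.7 -0.9]
65 9.758 Tz 0.249 j6 0.360 pos 64.68 [ 5.3  4.2 -1.8]
65 9.792 Tz 0.253 j6 0.285 pos 64.67 [ 4.9  5.4 -1.5]
65 9.825 Tz 0.300 j6 0.259 pos 64.67 [ 5.9  4.5 -1.6]
65 9.858 Tz 0.285 j6 0.251 pos 64.66 [ 5.4  3.8 -1.8]
65 9.892 Tz 0.264 j6 0.249 pos 64.67 [ 5.2  3.9 -2.2]
65 9.925 Tz 0.269 j6 0.249 pos 64.67 [ 5.2  3.5 -2.3]
65 9.958 Tz 0.217 j6 0.249 pos 64.66 [ 5.5  4.1 -2.6]
```

The residual has settled at 0.25 N m, so the nut came snug at about 52–56°. That makes the 69.5° alignment the right one. I'll look through the wrist camera for slip.

```bash
python3 - <<'E'
from h import *
s=snap('wrist','w2'); print(proj(s,[[.585,-.038,.08]]))
snap('scene','s2')
crop('s2',190,130,330,260,5,'c_s2')
E
```

```text
[[280.08320166 300.34246154]]
```

View pics/w2.png

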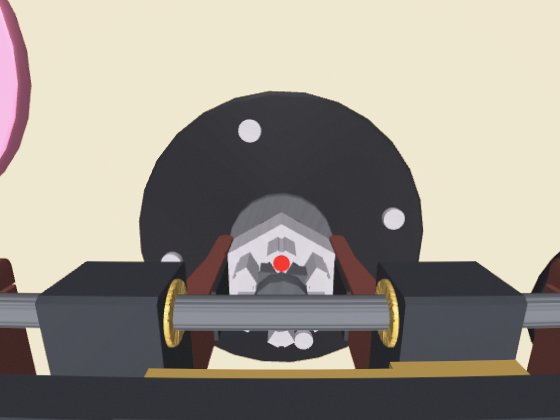

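View pics/c_s2.png

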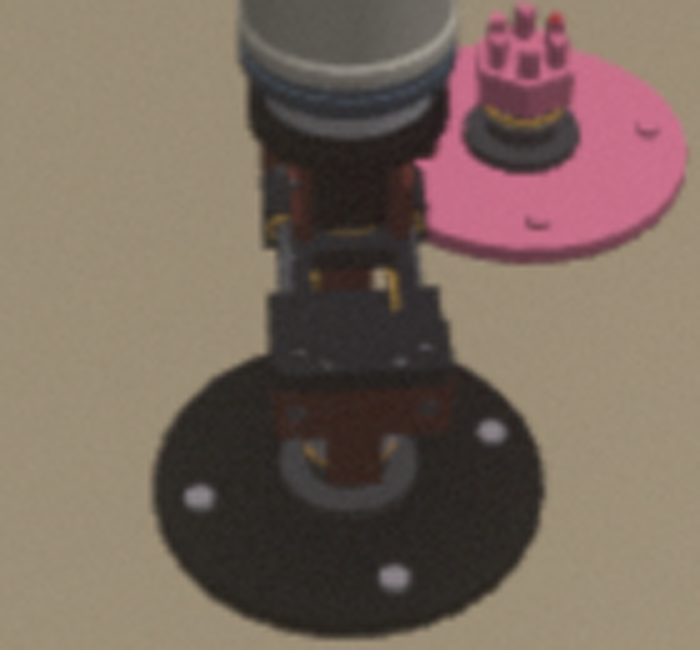

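The dot at (281,263) is still midway between the pads and on the hex centre, so the nut has not slipped. Turning to the alignment at yaw ≈ 87.5.

```bash
python3 turn2.py 9 69.6; python3 - <<'E'
from h import *
q=r.sense(); print(q['orientation'].round(2),q['tcp_pos'].round(4))
r.let_go(); q=r.sense(); print(q['clock'])
p=q['tcp_pos']; r.servo_line([p[0],p[1],.30],speed=.2)
n=np.array([.585,-.038]); a=np.radians(87.5); p=n-.05*np.array([np.cos(a),np.sin(a)])
r.reach([*p,.32],[180,0,87.5]); s=snap('wrist','w3'); q=r.sense(); print(q['clock']); m=nutmeas(s,n); print(m,'slot-stripe',(m['dot_ang']-30-m['stripe_ang']+30)%60-30)
u,v=proj(s,[[*n,.08]])[0].astype(int); crop('w3',u-45,v-45,u+45,v+45,6,'c_w3'); snap('top','t3')
E
```

```text
69.6 t 10.51 Tz 0.091 j6 0.097 F [ 5.3  3.4 -1.6] pos 69.28 op 0.0452
[ 1.799e+02 -6.000e-02  8.774e+01] [ 0.5851 -0.0369  0.2171]
11.3167
12.2667
{'stripe_c': array([ 0.58479217, -0.03788591]), 'stripe_ang': np.float64(-3.9151591553829657), 'dot': array([ 0.58583735, -0.02188328]), 'dot_ang': np.float64(86.26317482297087), 'dot_r': np.float64(0.016036718345317023)} slot-stripe 0.1783339783538338
```

View pics/c_w3.png

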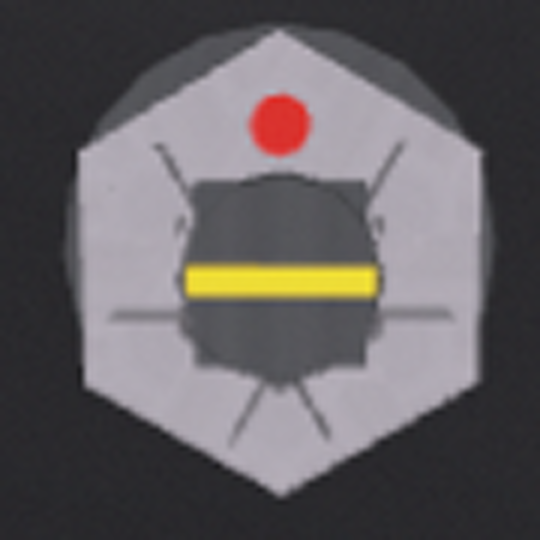

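The slot and stripe now agree to 0.2°. The resting torque also fits: 3° steps left 0.25, 4° 0.15, 4.6° 0.10 and 5° 0.07 N m, a servo effect that grows as the steps get smaller. A loose 0.04 N m nut could not hold 0.25 N m, so snug came between 14° (the 0.25 rad minimum) and 59°, and 69.5° is the next slot after it. Now the pin.

```bash
python3 - <<'E'
from h import *
m=np.array([.53,.275]); a=np.radians(171); p=m-.05*np.array([np.cos(a),np.sin(a)])
r.reach([*p,.30],[180,0,171]); s=snap('wrist','w4'); q=r.sense(); print(q['clock'],q['joints'].round(1))
print(proj(s,[[.507,.277,.024]]))
E
```

```text
13.7 [ 21.6  11.3  74.5  -0.   94.3 -59.3]
[[280.21408253 115.03554725]]
```

View pics/w4.png

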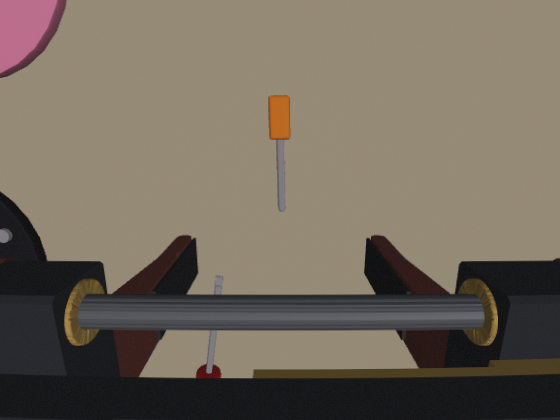

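The knob is at (279,117) and the shank tip at (282,210), both clear of other things.

```bash
python3 - <<'E'
from h import *
s=load('w4'); H,S,V=cv2.split(cv2.cvtColor(s['frame'],cv2.COLOR_RGB2HSV))
m=(H>6)&(H<20)&(S>190)&(V>90); m[:,:230]=0;m[:,330:]=0;m[200:]=0
c=biggest(m); print(cv2.boundingRect(c))
P=np.array([onz(s,p[0],.024)[:2] for p in c.astype(float)],np.float32); R=cv2.minAreaRect(P); print('knob',R)
b=cv2.cvtColor(s['frame'],cv2.COLOR_RGB2LAB)[...,2].astype(int)
w=np.zeros(m.shape,bool); w[142:220,265:300]=(S[142:220,265:300]<60)
c=biggest(w); print(cv2.boundingRect(c)); A=np.zeros(m.shape,np.uint8);cv2.drawContours(A,[c],-1,1,-1)
pts=np.argwhere(A)[:,::-1].astype(float); Q=np.array([onz(s,p,.012)[:2] for p in pts],np.float32)
vx,vy,x0,y0=cv2.fitLine(Q,cv2.DIST_L2,0,.01,.01).ravel(); d=np.array([vx,vy])*np.sign(vx); t=(Q-[x0,y0])@d
print('shank ang',ang(d),'end',np.array([x0,y0])+d*t.max(),'start',np.array([x0,y0])+d*t.min(), 'knob from tip',np.array([x0,y0])+d*(t.max()-.075))
E
```

```text
(269, 96, 21, 43)
knob ((0.5084617137908936, 0.2758793532848358), (0.01484535913914442, 0.030417945235967636), 81.21646881103516)
(265, 142, 35, 78)
shank ang -9.04209 end [0.5899898  0.26516172] start [0.52729464 0.27513888] knob from tip [0.51592183 0.27694872]
```

```bash
python3 - <<'E'
from h import *
s=load('w4')
a=onz(s,(280.2,142),.012)[:2]; b=onz(s,(282.2,211.5),.012)[:2]; print(a,b,ang(b-a),np.linalg.norm(b-a)); d=(b-a)/np.linalg.norm(b-a); print(b-.075*d)
crop('w4',255,85,305,225,4,'c_w4')
E
```

```text
[0.52708765 0.2737324 ] [0.58358649 0.26634522] -7.449125107476222 0.05697972864398994
[0.50921946 0.27606865]
```

View pics/c_w4.png

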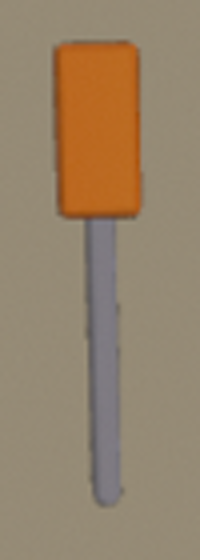

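Everything agrees: knob centre (0.5087,0.276), heading about -8°, shank lengths as given. Grasping it.

```bash
python3 - <<'E'
from h import *
c=[.5087,.2760]
r.reach([*c,.26],[180,0,172])
r.servo_line([*c,.187],speed=.1); q=r.sense(); print(q['clock'],q['contact_force'].round(2))
r.grab(20); r.wait(.1); q=r.sense(); print(q['opening'],q['contact_force'].round(2),q['tcp_pos'].round(4))
r.servo_line([*c,.31],speed=.15); q=r.sense(); print(q['opening'],q['contact_force'].round(2),q['clock'])
d=np.radians(-2.6); A=np.array([.585,-.0377]); p=A-.130*np.array([np.cos(d),np.sin(d)])
r.reach([*p,.31],[180,0,177.4]); r.servo_line([*p,.247],speed=.12); r.wait(.2); q=r.sense(); print(q['clock'],q['tcp_pos'].round(4),q['orientation'].round(2),q['contact_force'].round(2),q['torque'].round(3))
for k in ('wrist','top','scene'): snap(k,k+'5')
print(proj(load('top5'),[[*A,.085]]),proj(load('scene5'),[[*A,.085]]))
crop('top5',255,180,335,290,6,'c_t5'); crop('scene5',210,150,310,240,7,'c_s5')
E
```

```text
15.0083 [ 0.35 -0.23 -0.07]
0.01590100075610741 [-0.47  0.27 -0.96] [0.5087 0.276  0.187 ]
0.01612460920198415 [ 0.35  0.8  -1.  ] 17.175
19.2417 [ 0.4554 -0.0318  0.2481] [-1.7999e+02  1.1000e-01  1.7740e+02] [ 0.45  1.25 -0.83] [ 0.003  0.011 -0.016]
[[305.05623605 210.19373249]] [[258.64384494 198.99012606]]
```

View pics/wrist5.png

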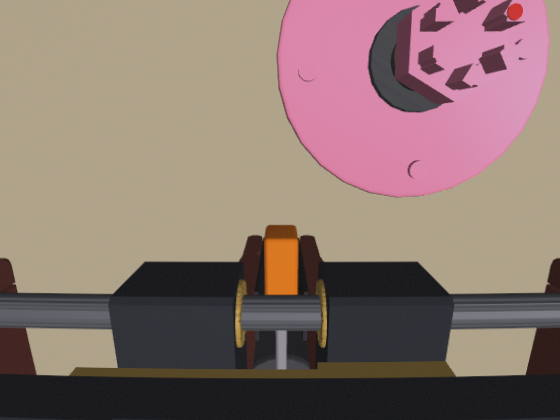

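View pics/c_t5.png

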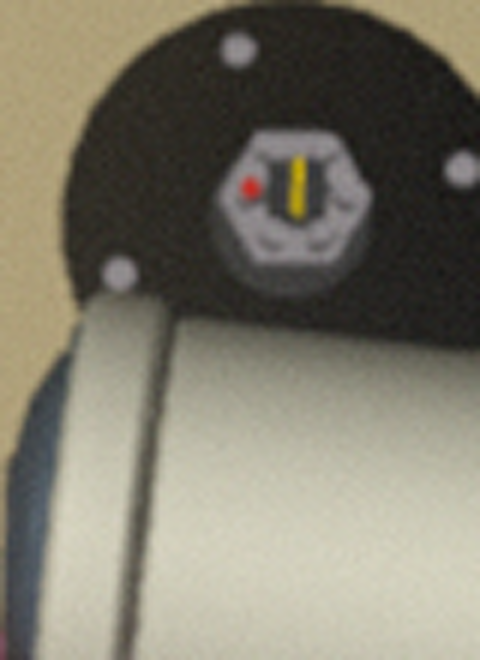

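View pics/c_s5.png

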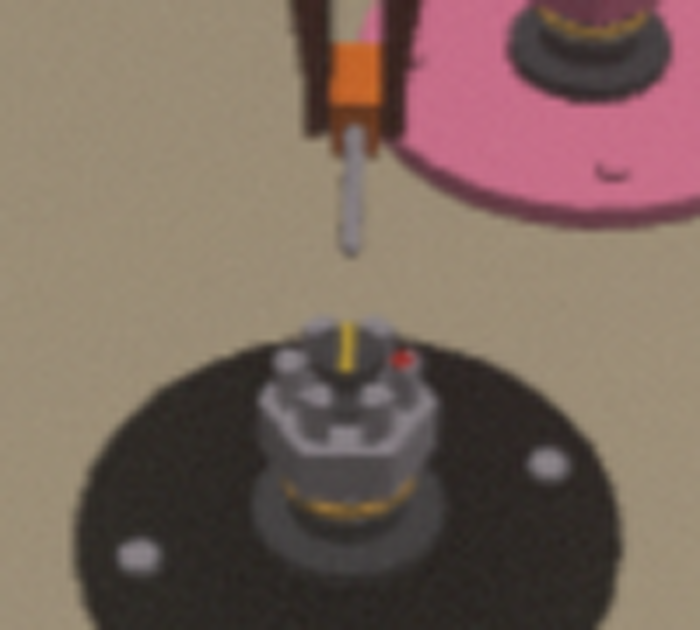

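The scene crop shows the pin shank running from (355,130) to (349,252) and the stripe from (349,320) to (345,372), so they are nearly in line. I'll check this numerically, including height, and find the tip.

```bash
python3 - <<'E'
from h import *
s=load('scene5'); H,S,V=cv2.split(cv2.cvtColor(s['frame'],cv2.COLOR_RGB2HSV))
m=nutmeas(s,[.585,-.0377]); print(m)
# shank rows centre: grey low saturation in the bench background
for v in range(170,187):
    row=S[v,250:272].astype(int); d=np.where(row<55)[0]+250
    if len(d): print(v,d.min(),d.max(), onz(s,(d.mean(),v),.072)[:2].round(4))
d=np.radians(-2.6);t=r.sense()['tcp_pos']; tip=t[:2]+.075*np.array([np.cos(d),np.sin(d)]); 
for z in (.068,.072,.076): print('pred tip',proj(s,[[*tip,z]]))
E
```

```text
{'stripe_c': array([ 0.58650798, -0.03700251]), 'stripe_ang': np.float64(-1.1505231482641776)}
170 259 261 [ 0.4771 -0.0326]
171 259 261 [ 0.4805 -0.0327]
172 259 261 [ 0.484  -0.0328]
173 259 262 [ 0.4875 -0.0317]
174 259 262 [ 0.4909 -0.0318]
175 259 262 [ 0.4943 -0.0319]
176 259 261 [ 0.4977 -0.0331]
177 258 261 [ 0.5011 -0.0342]
178 258 262 [ 0.5045 -0.0332]
179 259 261 [ 0.5078 -0.0333]
180 258 261 [ 0.5111 -0.0344]
181 259 262 [ 0.5145 -0.0323]
182 258 261 [ 0.5177 -0.0346]
183 258 261 [ 0.521  -0.0346]
184 258 261 [ 0.5243 -0.0347]
185 258 261 [ 0.5275 -0.0348]
186 259 260 [ 0.5307 -0.0349]
pred tip [[259.31044196 187.21154845]]
pred tip [[259.30573838 185.82932665]]
pred tip [[259.30103975 184.43908662]]
```

In the same camera the pin line passes 0.3 mm from the stripe axis, and the tip is at the expected row. Inserting gently.

```bash
cat > ins.py <<'E'
from h import *
import sys
d=np.radians(-2.6);u=np.array([np.cos(d),np.sin(d)]); A=np.array([.585,-.0377])
z=float(sys.argv[1]); lim=float(sys.argv[2])
for D in map(float,sys.argv[3:]):
    p=A-D/1000*u; r.servo_line([*p,z],speed=.03); q=r.sense(); f=q['contact_force']
    print(D,round(q['clock'],2),'fx %.1f fy %.1f fz %.1f'%tuple(f),q['torque'].round(2),q['tcp_pos'].round(4))
    if np.linalg.norm(f[:2])>lim: print('stop');break
E
python3 ins.py .2462 5 115 105 100 95 90 86 82 78 74 70 66 62
```

```text
115.0 20.04 fx -0.8 fy 1.2 fz -0.1 [-0.    0.04 -0.01] [ 0.4702 -0.0325  0.2461]
105.0 20.52 fx -0.5 fy -1.0 fz -0.9 [0.02 0.01 0.01] [ 0.4802 -0.0329  0.2461]
100.0 20.84 fx -0.5 fy 0.5 fz -0.5 [-0.02  0.05  0.  ] [ 0.4852 -0.0332  0.2462]
95.0 21.16 fx -0.7 fy 0.0 fz -1.0 [ 0.05 -0.01 -0.01] [ 0.4902 -0.0334  0.2462]
90.0 21.48 fx 0.1 fy -0.4 fz -0.7 [-0.01  0.04  0.01] [ 0.4952 -0.0336  0.2462]
86.0 21.76 fx -0.8 fy -0.1 fz -0.6 [ 0.02  0.07 -0.01] [ 0.4992 -0.0338  0.2462]
82.0 22.04 fx -0.9 fy -0.7 fz -1.0 [-0.02 -0.03 -0.03] [ 0.5032 -0.034   0.2462]
78.0 22.32 fx -0.9 fy 0.2 fz -0.5 [-0.02  0.02  0.01] [ 0.5072 -0.0342  0.2462]
74.0 22.61 fx 0.7 fy -0.1 fz -0.3 [ 0.01 -0.03 -0.  ] [ 0.5112 -0.0343  0.2461]
70.0 22.89 fx 0.3 fy -0.5 fz -0.5 [0.   0.01 0.02] [ 0.5152 -0.0345  0.2462]
66.0 23.18 fx -0.3 fy 0.6 fz -1.5 [ 0.02  0.1  -0.05] [ 0.5192 -0.0347  0.2462]
62.0 23.46 fx 0.3 fy -0.4 fz -0.3 [-0.01  0.05  0.02] [ 0.5232 -0.0349  0.2462]
```

The tip is through the spindle with no contact force. Continuing to the seat.

```bash
python3 ins.py .2465 2.5 58 54 50 47 44 42.5 41.5 40.7 40 39.5 39 38.5 38 37.5 37 36.5 36
```

```text
58.0 23.74 fx -0.4 fy -0.2 fz -0.2 [-0. -0. -0.] [ 0.5272 -0.0351  0.2465]
54.0 24.02 fx 0.6 fy 0.4 fz -1.6 [ 0.01 -0.05  0.01] [ 0.5312 -0.0352  0.2464]
50.0 24.31 fx 0.1 fy 0.7 fz -1.1 [ 0.04  0.02 -0.01] [ 0.5352 -0.0354  0.2465]
47.0 24.56 fx 0.4 fy -0.4 fz -1.1 [-0.01  0.04 -0.02] [ 0.5382 -0.0356  0.2465]
44.0 24.81 fx 0.2 fy 0.1 fz -0.1 [ 0.   -0.02 -0.04] [ 0.5412 -0.0357  0.2465]
42.5 25.06 fx 0.6 fy -1.0 fz 0.4 [ 0.08 -0.02 -0.01] [ 0.5426 -0.0358  0.2465]
41.5 25.31 fx -0.3 fy -0.5 fz -0.9 [ 0.   -0.03  0.01] [ 0.5436 -0.0358  0.2465]
40.7 25.56 fx -0.2 fy 0.2 fz 0.1 [ 0.05  0.04 -0.07] [ 0.5444 -0.0359  0.2465]
40.0 25.81 fx 0.4 fy 0.2 fz -0.9 [ 0.06 -0.03 -0.02] [ 0.5451 -0.0359  0.2465]
39.5 26.06 fx -0.6 fy -0.3 fz -0.7 [-0.01 -0.01 -0.03] [ 0.5456 -0.0359  0.2465]
39.0 26.31 fx -0.3 fy -0.8 fz -1.2 [ 0.02 -0.03  0.03] [ 0.5461 -0.0359  0.2465]
38.5 26.56 fx -0.1 fy 0.3 fz -0.0 [-0.    0.13 -0.03] [ 0.5465 -0.036   0.2465]
38.0 26.81 fx -4.1 fy 0.3 fz 0.9 [ 0.03  0.64 -0.01] [ 0.5468 -0.036   0.2465]
stop
```

Contact came at -4 N, at about 38.3 mm (39 expected): the knob is seated. Releasing and backing off.

```bash
python3 - <<'E'
from h import *
r.let_go(); r.wait(.1); q=r.sense(); print(q['clock'],q['opening'],q['contact_force'].round(1))
p=q['tcp_pos']; r.servo_line([p[0],p[1],.33],speed=.12)
n=np.array([.57,-.037]); a=np.radians(155); p=n-.05*np.array([np.cos(a),np.sin(a)])
r.reach([*p,.33],[180,0,155]); s=snap('wrist','w6'); m=nutmeas(s,[.585,-.0377]); print(m, (m['dot_ang']-30-m['stripe_ang']+30)%60-30)
H,S,V=cv2.split(cv2.cvtColor(s['frame'],cv2.COLOR_RGB2HSV)); k=(H>6)&(H<20)&(S>190)&(V>90);k[260:]=0
c=biggest(k);P=np.array([onz(s,x[0],.084)[:2] for x in c.astype(float)],np.float32);R=cv2.minAreaRect(P);print('knob',R,np.linalg.norm(np.array(R[0])-m['stripe_c']))
u,v=cv2.boundingRect(c)[:2]; crop('w6',u-50,v-60,u+80,v+100,5,'c_w6')
snap('scene','s6'); crop('s6',210,150,310,240,7,'c_s6'); print(r.sense()['clock'])
E
```

```text
28.0833 0.08777531572681159 [-0.6 -0.2 -1. ]
{'stripe_c': array([ 0.5852776 , -0.03794471]), 'stripe_ang': np.float64(-3.1546802246010834), 'dot': array([ 0.58590179, -0.02187326]), 'dot_ang': np.float64(87.77584795148034), 'dot_r': np.float64(0.01608356828396502)} 0.9305281760814239
knob ((0.5439811944961548, -0.03651364892721176), (0.01547156646847725, 0.032099008560180664), 87.11307525634766) 0.041321197853331694
29.475
```

View pics/w6.png

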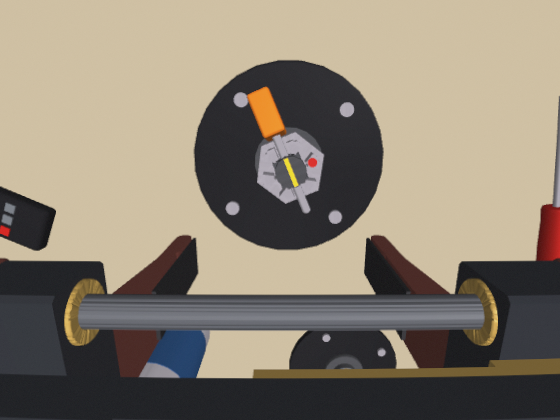

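View pics/c_s6.png

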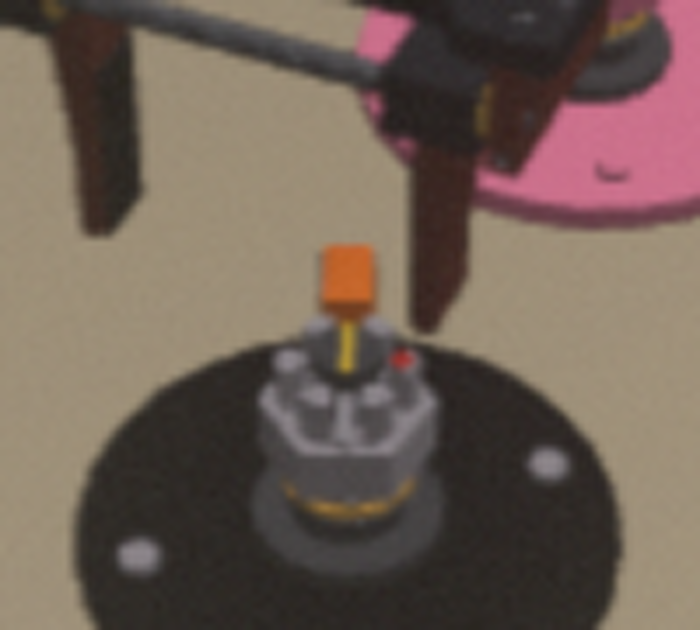

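View pics/c_w6.png

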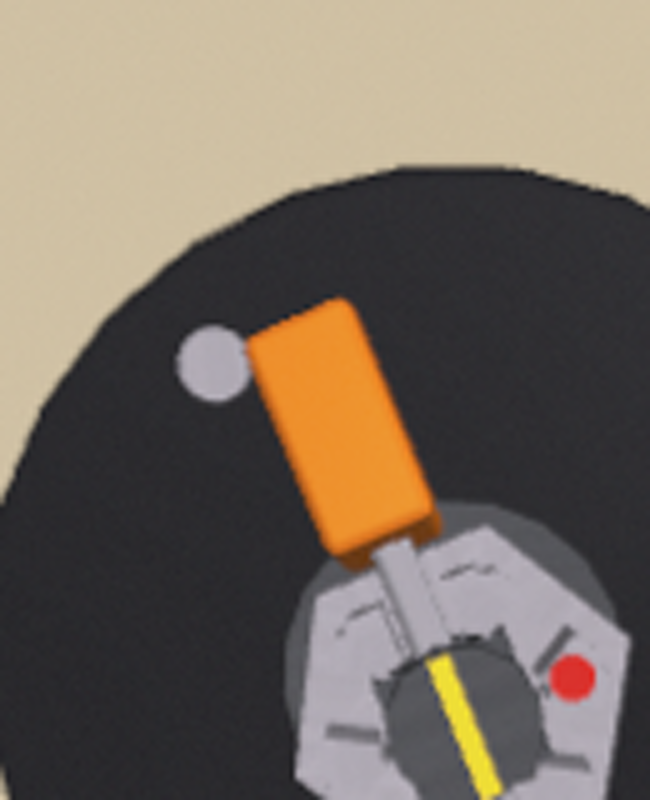

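The picture shows the pin through slot and hole, with the knob drooping slightly in its play. I'll check the seating depth by the tip: fully home, it is 36 mm beyond the axis.

```bash
python3 - <<'E'
from h import *
s=load('w6'); crop('w6',260,130,340,230,7,'c_w6b')
m=nutmeas(s,[.585,-.0377])['stripe_c']
for z in (.072,.075,.078):
    print(z,[ (np.linalg.norm(onz(s,p,z)[:2]-m)*1000).round(1) for p in ((307.5,211.5),(308,213))])
E
```

```text
0.072 [np.float64(33.4), np.float64(34.6)]
0.075 [np.float64(32.6), np.float64(33.8)]
0.078 [np.float64(31.8), np.float64(33.0)]
```

View pics/c_w6b.png

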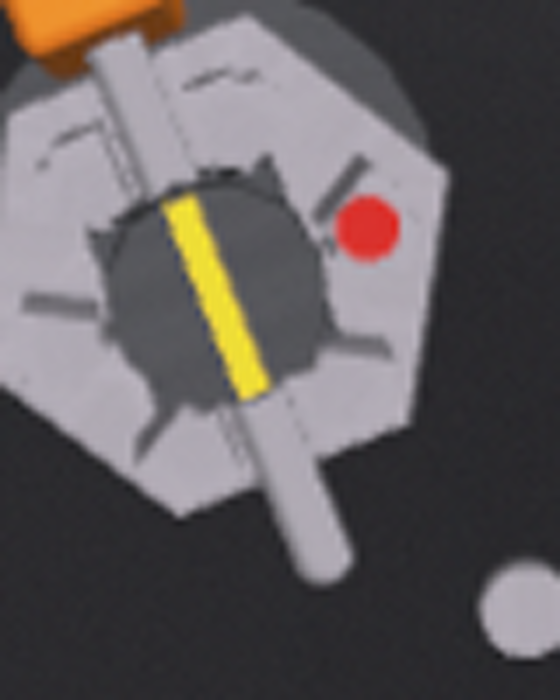

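Tip about 33–34 mm and knob about 41 mm from the axis, against 36 and 39. The droop explains about 1.5 mm of that, but I'll make sure with a gentle push on the knob's back using closed fingers, stopping at about 3.5 N.

```bash
python3 - <<'E'
from h import *
d=np.radians(-2.6);u=np.array([np.cos(d),np.sin(d)]); A=np.array([.585,-.0377])
r.grab(5)
p=A-.085*u; r.reach([*p,.30],[180,0,177.4]); r.servo_line([*p,.249],speed=.12); r.wait(.15)
f0=np.mean([r.sense()['contact_force'] for _ in range(1)],0); print(f0.round(1),r.sense()['opening'],r.sense()['clock'])
for D in [74,72,71,70,69.3,68.6,68,67.4,66.8,66.2,65.6,65,64.5,64,63.5,63]:
    p=A-D/1000*u; r.servo_line([*p,.249],speed=.03); q=r.sense(); f=q['contact_force']; print(D,round(q['clock'],2),f.round(1),q['torque'].round(2))
    if f[0]<-3.2: break
snap('scene','s7'); crop('s7',210,150,310,240,7,'c_s7')
E
```

```text
[-0.3 -0.9 -0.5] 0.0005341492787611262 32.1
74 32.62 [0.6 0.8 0.5] [0.03 0.01 0.01]
72 32.87 [-1.1 -0.2 -0.7] [ 0.03  0.02 -0.04]
71 33.12 [-0.3  0.  -1.2] [ 0.02  0.03 -0.04]
70 33.37 [-0.3 -0.8 -0. ] [ 0.02  0.03 -0.  ]
69.3 33.62 [-0.8  0.6  0.2] [0.03 0.26 0.02]
68.6 33.87 [-3.8 -0.4  1.2] [0.1  0.68 0.02]
```

View pics/c_s7.png

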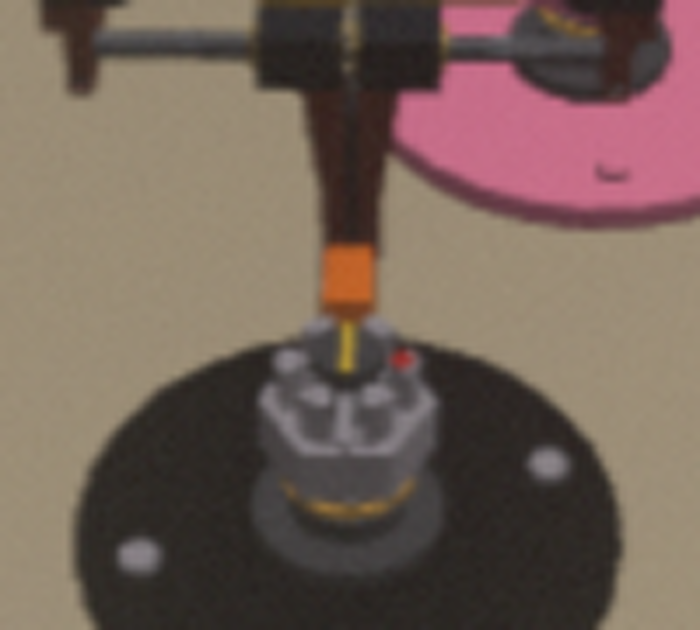

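Force built up stiffly at first touch (0.7 mm to 3.8 N), so the knob already rests on the nut. Backing off and doing a last look.

```bash
python3 - <<'E'
from h import *
d=np.radians(-2.6);u=np.array([np.cos(d),np.sin(d)]); A=np.array([.585,-.0377])
p=A-.09*u; r.servo_line([*p,.249],speed=.08); r.servo_line([*p,.33],speed=.15)
n=np.array([.575,-.037]); a=np.radians(177.4); p=n-.05*np.array([np.cos(a),np.sin(a)])
r.reach([*p,.33],[180,0,177.4]); s=snap('wrist','w8'); m=nutmeas(s,[.585,-.0377]); print(m,(m['dot_ang']-30-m['stripe_ang']+30)%60-30)
H,S,V=cv2.split(cv2.cvtColor(s['frame'],cv2.COLOR_RGB2HSV)); k=(H>6)&(H<20)&(S>190)&(V>90);k[260:]=0
c=biggest(k)
for z in(.08,.084):
    P=np.array([onz(s,x[0],z)[:2] for x in c.astype(float)],np.float32);R=cv2.minAreaRect(P);print('knob',R,np.linalg.norm(np.array(R[0])-m['stripe_c']))
w,v=cv2.boundingRect(c)[:2]; crop('w8',w-40,v-10,w+70,v+130,5,'c_w8')
r.reach([.5,-.03,.42],[180,0,177.4]); snap('top','t8'); q=r.sense(); print(q['clock'],q['contact_force'].round(1))
E
```

```text
{'stripe_c': array([ 0.5849465 , -0.03787442]), 'stripe_ang': np.float64(-3.5195127539915974), 'dot': array([ 0.58595135, -0.02183384]), 'dot_ang': np.float64(86.41545276942732), 'dot_r': np.float64(0.01607201891795623)} -0.06503447658107575
knob ((0.5442301630973816, -0.03696133941411972), (0.0153342355042696, 0.03232298046350479), 87.38774871826172) 0.0407265775559702
knob ((0.5444868206977844, -0.0369582436978817), (0.015065666288137436, 0.03175682947039604), 87.38778686523438) 0.04047005483954692
36.375 [ 0.5 -0.1  0. ]
```

View pics/c_w8.png

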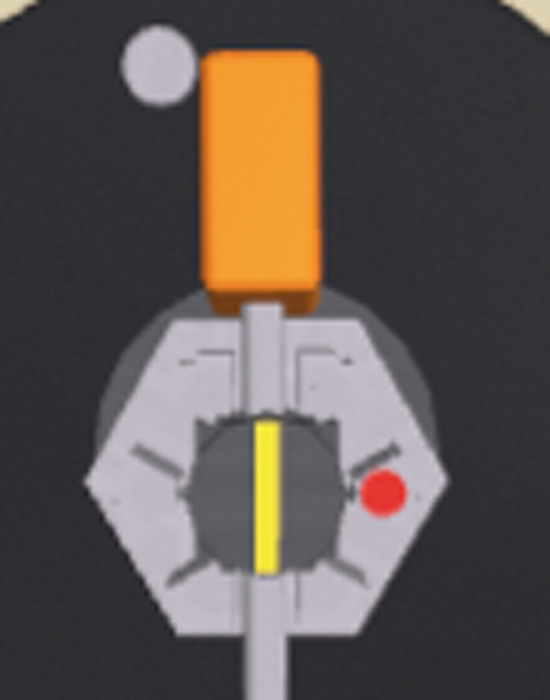

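View pics/t8.png

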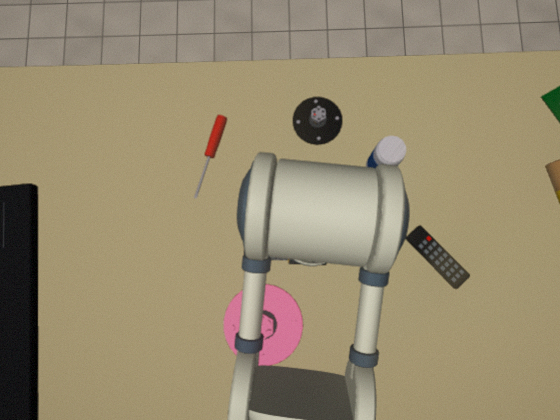

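The last close view shows the knob's lower front edge against the flat, the shank centred in slot and hole, and the dot 90° from the stripe (slot error under 0.1°). The can, remote and screwdriver are where they started. Handing in.

```bash
python3 -c "
from station import r
print(r.hand_in()); print(r.sense()['clock'])"
```

```text
the job is handed in; nothing more can be done
None
the job is handed in; nothing more can be done
```

The castle nut on the large black foot is tightened to the slot I judged correct, and the pin is through slot and hole. I handed the job in at about 36 s with the robot clear of everything; no verdict was reported.

- **Nut:** I turned it about 69.3° clockwise in one grip, never back. A resting torque of about 0.25 N m at 59–65° showed it was already snug; a loose nut (0.04 N m) could not hold that. I stopped at the next slot after that, and the last picture shows slot and stripe in line to within about 0.1°. An intermediate picture read 0.9°.
- **Pin:** It went through with no noticeable force. It seated at about 4 N, and a gentle push of 3.8 N on the back of the knob met firm resistance at once.

Checks that were weaker or disagreed:
- **Torque readings:** They were noisy and depended on step size; the last step, onto the slot, left only about 0.09 N m at rest. I can only place snug between 14° and 59°. Any point in that range makes this the right slot.
- **Pin depth:** After release the knob droops slightly in the hole's play. Its top face measures about 40.5 mm from the axis instead of 39 mm, which fits its lower front edge resting on the nut's flat.
- **Other objects:** In the last top view the remote, screwdriver and can look unmoved; the arm partly hid the can.

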